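# Dispense two vials with the seesaw lever

## Robot

A 6-joint arm with a two-finger parallel gripper is mounted at the origin on the work surface. World frame = base frame: x ahead of the robot, y to its left, z up, the work surface at z = 0. Lengths are in m, angles in rad, forces in N, time in s.
With the tool pointing down it reaches from about 0.35 to 0.975 m from the base axis. Payload 4.9 kg.
Tool frame: the origin (TCP) lies at the very end of the fingers, on their centre line; the grasp point (between the pads) lies 19 mm behind it; z points along the fingers, y is the line along which they close (so a half turn about z gives the same grasp; the last joint's range is limited). The gripper opens to 85 mm and grips with 20 to 120 N. Pads are 22 mm wide; open, the fingers measure 114 mm over their backs; the gripper's body (76 mm by 85 mm) begins 54 mm behind the grasp point. The pads swing forward as they close: fully open they stand 13 mm farther back than shut.
Start: joints at [-1.313, 0.053, 1.613, -0, 1.476, -0.119], TCP at [0.23, -0.581, 0.231] pointing down, gripper open.
Joint ranges: [-3.01, 3.01], [-1.01, 2.22], [0.06, 2.58], [-1.02, 4.17], [0.09, 2.62], [-3.14, 3.14]. Speed limits (rad/s): [2.57, 2.57, 3.14, 3.14, 3.14, 3.14].

## Interface

Orientations are given as a rotation vector (axis times angle).
In Python, from station import * gives the robot as it stands.
- The arm moves only by the shell command python3 -m crank 'ROWS' [OPENING] [FORCE]. ROWS is JSON, a list of rows, each an object with "offset": the shift along the tool's x, y, z in m, a list of three; "twist": the turn, a rotation vector about the tool's x, y, z in degrees, a list of three. In form: [{"offset": [x, y, z], "twist": [rx, ry, rz]}, ...]. A call has 1 to 20 rows; each row is the pose to reach, as a shift and turn from the pose commanded when the call began, along the tool's axes at that moment; what a row does not reach only later rows make up. A row lasts 1/8 s, in which the tool goes at most 62.5 mm and 10.7 degrees, less where a joint would pass 70% of its speed; a pose out of reach is approached as far as the arm can. A call with a gripper value outside its range is refused whole. OPENING is the opening, from 0 (shut) to 1 (fully open), set as the call begins (- or left out, the last holds). The fingers move at their own pace and stop on an object; FORCE is the grip in N (left out, the last holds). Time passes only in rows, so rows that repeat a pose let the fingers close. It gives the time, the measured TCP pose, the force, the opening and the grip force at its end, in the units of the state.
- get_obs(): the state, without advancing time (a new reading comes with each control period).
- get_image(name): name is "scene" or "top" or "wrist"; returns the picture (420x560x3 uint8, red, green, blue); there is no depth.
- get_calibration(name): a dict with "intrinsics" (3x3 intrinsics, pixels), "world_from_camera" (4x4, takes a point from camera to world coordinates); the wrist camera has in their place "tool_from_camera" (4x4, takes a point from camera to tool coordinates, whose origin is the TCP and whose axes are the flange's). Camera axes: x right, y up, looking along -z (the intrinsics and any distortion apply to the point x, -y, -z); pixel columns grow to the right and rows downward; lengths in m; the calibration is good to about 2 mm. The wrist camera is an equidistant fisheye: a pixel r from the principal point sees the ray r / f radians off the axis. A picture is of the moment at which its call begins: read the wrist's pose just before it. get_calibration takes no time and is no camera call.
- finish_job(): hands the job in; it is judged then, once.
Trained networks look in the newest picture that a camera, given by its name, has taken for a name from the list of things; names that differ only in an ending like _2 or _b are one class to them, and where a whole thing is asked for, a point or a joint stands for the part that bears it (a point fixed in the world has none). Each returns a list of dicts, best first, with "confidence" (0 to 1); they miss things now and then, are a little off and sometimes report something else, mostly with a low value. They report only what shows in the picture. A call takes as long as a camera call.
- cut_out(query, camera): "region" (420x560 bool, what is visible of it) and "rect" ([centre column, centre row, width, height] in pixels, round what is visible of it).
The state is a dict: "t": time; "q": joint angles; "dq": joint speeds; "effort": joint torques, N m; "tool_pos": TCP position; "tool_rot": TCP orientation; "contact_force": force on the tool from outside, world axes, zero at the start; "wrist_torque": the same for the moment, N m; "opening": finger opening in m; "grip_force": force on a finger pad.
Only numpy, scipy, OpenCV 4.12 (cv2) and the standard library are available. Lean on these libraries where they do the work, as an engineer would, in place of code of your own. Each camera call takes 0.05 s, during which the arm holds its last target. There are 200 camera calls.

## Task

Let exactly two glass vials out of the dispenser into its white catch tray, one after the other: press the grey paddle of the seesaw lever fully down so that its other end lifts the gate, wait for the vial to lie in the tray, let the paddle come all the way back up, and do it once more when the next vial has rolled down to the gate. Work the paddle only from above with the fingers; do not touch or pick up the vials, and leave the bottles, glassware and other things around the dispenser where they stand. Finish clear of the lever, with the gate shut and the other two vials still waiting in the lane.

Things in the scene. Friction and masses are not known exactly. Their poses are not given: they have to be found in the camera images.
- dispenser: Fixed gravity dispenser for vials, 430 mm long, 110 wide, 135 high. Origin on the bench under the gate; x points downhill along the lane, from the press paddle to the catch tray; y across, z up. The lane slopes 15 degrees, is 58 mm wide inside, its walls 22 mm high, open above. A steel seesaw lever straddles it, its pivot across the lane at x = -94, z = 98 mm.
- gate (a point): Middle of the lower edge of the gate, a steel plate 54 mm wide across the lane on the downhill end of the lever; moves with it. Shut, it is 5.5 mm above the lane floor; pressing lifts it 22 mm. Pins on the same lever rise through the floor behind the first vial as it lifts, so one full press lets one vial go; when the lever is back the row rolls down to the gate.
- lever (a joint): Angle of the seesaw lever, rad: 0 at rest (gate shut, paddle up), growing as the paddle is pressed; 0.22 is the end stop (gate fully up; a vial is let go only beyond about 0.15). A spring brings it back: about 2.5 N down on the paddle starts it, 5 N holds it at the stop.
- paddle (a point): Centre of the top of the grey press paddle, the uphill end of the lever: a plate 34 mm across (dispenser y), 34 along, 6 thick, on a narrow stem. At rest it is 129 mm above the bench, 188 mm uphill of the dispenser's origin, leaning 15 degrees (higher on the side away from the tray). It goes 22 mm down (and 4 mm away from the tray) to the end stop. Nothing stands above it.
- tray_centre (a point): Centre of the floor of the white catch tray at the low end of the lane, 12 mm above the bench and 128 mm downhill of the dispenser's origin; axes as the dispenser. The tray is fixed, 116 mm by 102 mm inside, its grey floor sloping gently to the far wall. A vial lying in it has its middle below 45 mm above the bench.
- vial1: Capped glass vial, 25 mm diameter, 55 mm long, about 30 g, lying across the lane; number 1 in the row counted from the gate. Origin at its middle (its axes turn as it rolls). Rests on the shut gate.
- vial2: Capped glass vial, 25 mm diameter, 55 mm long, about 30 g, lying across the lane; number 2 in the row counted from the gate. Origin at its middle (its axes turn as it rolls). Rests on the vial before it.
- vial3: Capped glass vial, 25 mm diameter, 55 mm long, about 30 g, lying across the lane; number 3 in the row counted from the gate. Origin at its middle (its axes turn as it rolls). Rests on the vial before it.
- vial4: Capped glass vial, 25 mm diameter, 55 mm long, about 30 g, lying across the lane; number 4 in the row counted from the gate. Origin at its middle (its axes turn as it rolls). Rests on the vial before it.
- bottle_left: Bystander, to be left alone. Dropper bottle with white cap, 42 mm diameter, 85 mm high, standing beside the paddle on the +y side; origin under its centre.
- bottle_right: Bystander, to be left alone. Dropper bottle with white cap, 42 mm diameter, 85 mm high, standing beside the paddle on the -y side; origin under its centre.
- beaker: Bystander, to be left alone. Glass beaker, 68 mm diameter, 85 mm high, beside the lane; origin under its centre.
- stopper: Bystander, to be left alone. Cork stopper, 36 mm diameter, 30 mm high, beside the lane; origin under its centre.
- petri: Bystander, to be left alone. Closed glass dish, 90 mm diameter, 18 mm high, beside the gate; origin under its centre.
- reagent: Bystander, to be left alone. Amber jar with white cap, 60 mm diameter, 110 mm high, beside the gate; origin under its centre.

How it is judged:
On the way, in this order (a step that is already met when the one before it is completed fails the run):
1. the first vial lies in the catch tray while the other three are still in the lane (x of vial1 in the frame of tray_centre between -0.06 and 0.06 m and y of vial1 in the frame of tray_centre between -0.055 and 0.055 m and z of vial1 in the frame of tray_centre between -0.02 and 0.045 m and x of each of vial2, vial3, vial4 in the frame of dispenser below 0.005 m), for 0.1 s.
2. the second vial lies in the catch tray, the last two still in the lane (x of vial1 in the frame of tray_centre between -0.06 and 0.06 m and y of vial1 in the frame of tray_centre between -0.055 and 0.055 m and z of vial1 in the frame of tray_centre between -0.02 and 0.045 m and x of vial2 in the frame of tray_centre between -0.06 and 0.06 m and y of vial2 in the frame of tray_centre between -0.055 and 0.055 m and z of vial2 in the frame of tray_centre between -0.02 and 0.045 m and x of each of vial3, vial4 in the frame of dispenser below 0.005 m), for 0.1 s.
At the end, for the whole second after the job is handed in: The first two vials lie at rest (under 50 mm/s) inside the catch tray, the third and fourth are at rest in the lane behind the gate, and the lever is back at rest (under 0.03 rad) (all of step 2 and value of joint lever below 0.03 rad and linear speed of each of vial1, vial2, vial3, vial4 below 0.05 m/s); the robot touches nothing.
It fails at once if the robot touches a vial (contact force between any of the fingers, the arm and vial1 above 0.3 N or contact force between any of the fingers, the arm and vial2 above 0.3 N or contact force between any of the fingers, the arm and vial3 above 0.3 N or contact force between any of the fingers, the arm and vial4 above 0.3 N).
It fails at once if a vial is lifted (height (world z) of any of vial1, vial2, vial3, vial4 above 0.125 m).
It fails at once if the third or fourth vial passes the gate (x of any of vial3, vial4 in the frame of dispenser above 0.02 m).
It fails at once if a bystander is shifted by more than 20 mm (distance of any of bottle_left, bottle_right, beaker, stopper, petri, reagent from where it was at the start of the episode above 0.02 m).
It also fails if it takes over 38 s, if anything falls off the work surface, if the arm or the gripper's body presses on something with over 40 N, if the wrist force passes 120 N, or if a joint passes its speed limit or range.

## Working session

There is one attempt and no reset: what is moved stays moved. The work goes in short steps, Python scripts to look and compute and a shell command to move; the robot and the scene stay as the last step left them, time stands still between calls to the robot, and variables do not carry over. Pictures are saved under pics/ and viewed, at most 10 in all, crops included, and the job is handed in when it is done.

```bash
mkdir -p pics; cat > h.py <<'E'
from station import *
import numpy as np, cv2
from scipy.spatial.transform import Rotation as R
def ray(cam,u,v):
    c=get_calibration(cam);K=np.array(c["intrinsics"]);T=np.array(c["world_from_camera"])
    d=np.linalg.inv(K)@[u,v,1]; d=np.array([d[0],-d[1],-d[2]])
    return T[:3,3],T[:3,:3]@d
def at_z(cam,u,v,z):
    o,d=ray(cam,u,v); return o+d*(z-o[2])/d[2]
E
python3 - <<'E'
from h import *
o=get_obs();print({k:np.round(v,3) for k,v in o.items()})
for c in("scene","top"):
    im=get_image(c);cv2.imwrite(f"pics/{c}0.png",im[:,:,::-1])
    for q,z in(("paddle",.129),("tray_centre",.012),("gate",.04),("bottle_left",.085),("vial1",.04)):
        try:
            for d in cut_out(q,c)[:4]:
                u,v=d["rect"][:2];print(c,q,round(d["confidence"],2),np.round(d["rect"]),np.round(at_z(c,u,v,z),3))
        except Exception as e: print(q,e)
E
```

```text
{'t': np.float64(0.0), 'q': array([-1.313,  0.053,  1.614, -0.   ,  1.476, -0.119]), 'dq': array([-0.001,  0.002,  0.001,  0.   ,  0.   , -0.001]), 'effort': array([-1.0000e-03, -3.9367e+01, -3.7018e+01, -0.0000e+00,  7.0000e-03,
        0.0000e+00]), 'tool_pos': array([ 0.23 , -0.581,  0.23 ]), 'tool_rot': array([-3.084, -0.588,  0.   ]), 'contact_force': array([ 0.143, -0.199,  0.501]), 'wrist_torque': array([ 0.03 , -0.017,  0.003]), 'grip_force': np.float64(0.0), 'opening': np.float64(0.085)}
scene paddle 0.76 [230. 230. 102.  70.] [ 0.585 -0.114  0.129]
scene tray_centre 0.79 [264. 259. 190. 125.] [ 0.598 -0.046  0.012]
scene tray_centre 0.39 [243. 235.  20.  17.] [ 0.5   -0.038  0.012]
scene gate 0.8 [230. 232. 101.  68.] [ 0.499 -0.072  0.04 ]
scene bottle_left 0.8 [220. 207.  16.  33.] [ 0.456 -0.066  0.085]
scene bottle_left 0.29 [244. 235.  20.  18.] [ 0.572 -0.076  0.085]
scene vial1 0.62 [229. 227.  24.  21.] [ 0.483 -0.064  0.04 ]
scene vial1 0.57 [252. 240.  20.  20.] [ 0.555 -0.047  0.04 ]
scene vial1 0.55 [243. 233.  16.  17.] [ 0.52 -0.05  0.04]
scene vial1 0.51 [261. 243.  22.  20.] [ 0.576 -0.037  0.04 ]
top paddle 0.55 [332. 243.  76. 114.] [ 0.535 -0.09   0.129]
top tray_centre 0.74 [315. 212. 123. 194.] [ 0.609 -0.069  0.012]
top tray_centre 0.26 [364. 185.  44.  39.] [ 0.669 -0.177  0.012]
top gate 0.89 [331. 242.  72. 110.] [ 0.542 -0.099  0.04 ]
top bottle_left 0.75 [306. 307.  18.  24.] [ 0.408 -0.042  0.085]
top bottle_left 0.54 [327. 226.  31.  20.] [ 0.572 -0.086  0.085]
top bottle_left 0.33 [395. 255.  28.  22.] [ 0.513 -0.223  0.085]
top vial1 0.85 [321. 215.  24.  19.] [ 0.598 -0.079  0.04 ]
top vial1 0.84 [314. 205.  28.  27.] [ 0.62  -0.064  0.04 ]
top vial1 0.8 [330. 234.  29.  23.] [ 0.557 -0.097  0.04 ]
top vial1 0.65 [326. 226.  29.  22.] [ 0.576 -0.09   0.04 ]
```

View pics/top0.png

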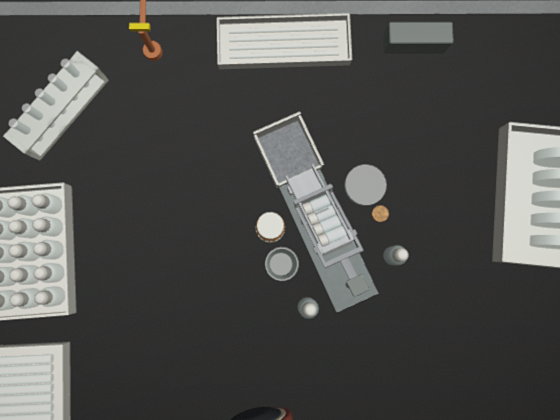

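View pics/scene0.png

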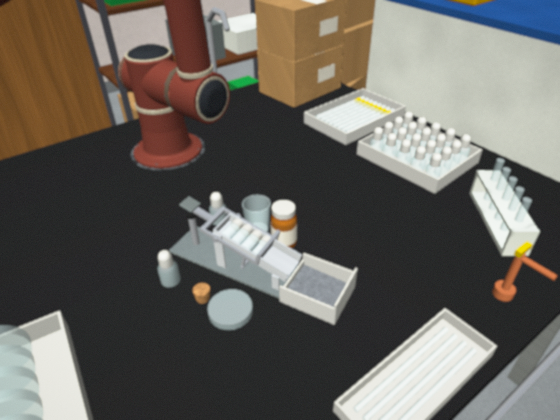

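The top view shows the paddle at about (358,286), the tray centre at (288,150) and the bottles at (309,308) and (397,255). In the scene view the paddle is at about (190,204).

```bash
python3 - <<'E'
from h import *
p=at_z("top",358,286,.129); t=at_z("top",288,150,.012)
print(p,t,np.linalg.norm((t-p)[:2]))
print("scene paddle",at_z("scene",190,204,.129), "scene tray",at_z("scene",318,286,.012))
x=(t-p)[:2];x/=np.linalg.norm(x);print("yaw",np.degrees(np.arctan2(x[1],x[0])))
o=get_obs();Rm=R.from_rotvec(o["tool_rot"]).as_matrix();print(Rm.round(3))
print("offset in tool",Rm.T@(p-o["tool_pos"]))
print("dispenser x in tool",Rm.T@np.r_[x,0])
for n,u,v in(("bl",309,308),("br",397,255)):print(n,at_z("top",u,v,.085))
im=get_image("top");cv2.imwrite("pics/c1.png",cv2.resize(im[120:330,240:430,::-1],None,fx=2.8,fy=2.8,interpolation=cv2.INTER_CUBIC))
E
```

```text
[ 0.45199502 -0.1397588   0.129     ] [ 0.74733872 -0.01019671  0.012     ] 0.3225123824796014
scene paddle [ 0.45674088 -0.13937363  0.129     ] scene tray [ 7.34538691e-01 -2.17191114e-04  1.20000000e-02]
yaw 23.686215300792185
[[ 0.93   0.368  0.   ]
 [ 0.368 -0.93  -0.   ]
 [-0.     0.    -1.   ]]
offset in tool [ 0.36886372 -0.32875651  0.10229862]
dispenser x in tool [ 9.99327350e-01 -3.66721549e-02 -2.50501720e-06]
bl [ 0.40651835 -0.04778519  0.085     ]
br [ 0.51268718 -0.22780662  0.085     ]
```

View pics/c1.png

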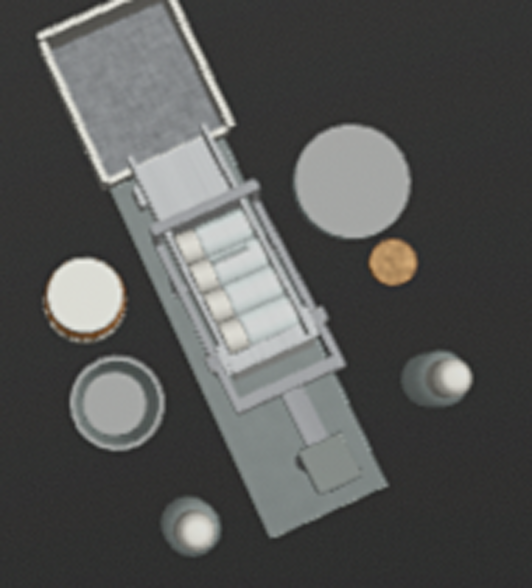

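The crop shows the paddle at crop pixel (330,463), which is full-frame (358,285). The tool x axis is already along the lane. Next I close the fingers and go above the paddle.

```bash
python3 -m crank '[{"offset":[0.06,-0.05,0],"twist":[0,0,0]},{"offset":[0.1,-0.085,0.01],"twist":[0,0,0]},{"offset":[0.14,-0.12,0.02],"twist":[0,0,0]},{"offset":[0.18,-0.16,0.03],"twist":[0,0,0]},{"offset":[0.22,-0.195,0.04],"twist":[0,0,0]},{"offset":[0.26,-0.23,0.05],"twist":[0,0,0]},{"offset":[0.3,-0.265,0.06],"twist":[0,0,0]},{"offset":[0.34,-0.3,0.06],"twist":[0,0,0]},{"offset":[0.369,-0.327,0.06],"twist":[0,0,-2]},{"offset":[0.369,-0.327,0.06],"twist":[0,0,-2]},{"offset":[0.369,-0.327,0.06],"twist":[0,0,-2]},{"offset":[0.369,-0.327,0.06],"twist":[0,0,-2]}]' 0
python3 - <<'E'
from h import *
o=get_obs();print(o["t"],o["tool_pos"],o["tool_rot"],o["opening"],o["contact_force"])
im=get_image("wrist");cv2.imwrite("pics/w1.png",im[:,:,::-1])
p=np.array([.4535,-.1392,.129]);c=get_calibration("wrist");T=np.array(c["tool_from_camera"]);K=np.array(c["intrinsics"])
Rm=R.from_rotvec(o["tool_rot"]).as_matrix()
def px(p):
    q=T[:3,:3].T@(Rm.T@(p-o["tool_pos"])-T[:3,3]);d=np.array([q[0],-q[1],-q[2]]);r=np.hypot(d[0],d[1]);th=np.arctan2(r,d[2])
    return K[0,2]+K[0,0]*th*d[0]/r,K[1,2]+K[1,1]*th*d[1]/r
a=np.radians(24);ex=np.array([np.cos(a),np.sin(a),0]);ey=np.array([-np.sin(a),np.cos(a),0])
print("paddle px",px(p))
for s,t in((1,1),(1,-1),(-1,1),(-1,-1)):print(s,t,px(p+.017*(s*ex*.966+t*ey)-[0,0,s*.0044]))
E
```

```text
t: 2.15
tool_pos: [0.4524, -0.1423, 0.1713]
tool_rot: [3.076, 0.639, -0.0]
contact_force: [0.0, -0.0, 0.2]
opening: 0.0001
grip_force: 0.0
2.15 [ 0.45244468 -0.14225751  0.17134517] [ 3.07558732e+00  6.39470620e-01 -1.01960766e-04] 0.0001431531703574984 [ 0.00157736 -0.02198651  0.20995097]
paddle px (np.float64(273.53796863795026), np.float64(232.8669559482222))
1 1 (np.float64(245.17249364699754), np.float64(204.98195292484058))
1 -1 (np.float64(301.4401617902001), np.float64(204.44244613817054))
-1 1 (np.float64(245.9744842802554), np.float64(260.7860800186233))
-1 -1 (np.float64(301.7649805692402), np.float64(260.3611048303276))
```

View pics/w1.png

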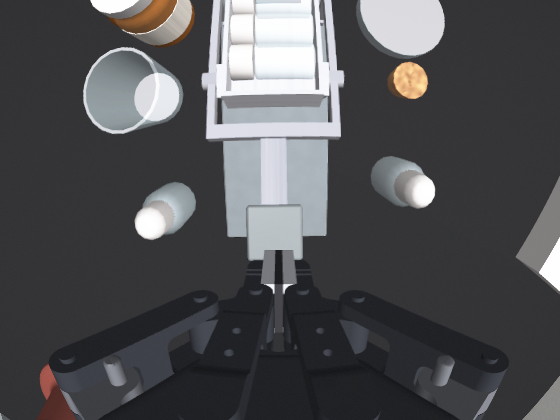

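The paddle shows at columns 247–302 and rows 206–260, within 2 px of the prediction. I go down and press.

```bash
python3 -m crank '[{"offset":[0,-0.002,0.02],"twist":[0,0,0]},{"offset":[0,-0.002,0.036],"twist":[0,0,0]},{"offset":[0,-0.002,0.046],"twist":[0,0,0]},{"offset":[0,-0.002,0.054],"twist":[0,0,0]},{"offset":[0,-0.002,0.06],"twist":[0,0,0]},{"offset":[0,-0.002,0.063],"twist":[0,0,0]},{"offset":[0,-0.002,0.063],"twist":[0,0,0]},{"offset":[0,-0.002,0.063],"twist":[0,0,0]}]' 0
python3 - <<'E'
from h import *
im=get_image("top");cv2.imwrite("pics/t2.png",cv2.resize(im[120:330,240:430,::-1],None,fx=2.5,fy=2.5))
for d in cut_out("vial1","top"):print(d["confidence"],np.round(d["rect"]))
E
```

```text
t: 3.2
tool_pos: [0.4521, -0.1397, 0.1088]
tool_rot: [3.075, 0.642, 0.0]
contact_force: [-3.0, -0.9, 5.6]
opening: -0.0003
grip_force: 2.4
0.85 [289. 155.  26.  25.]
0.6 [322. 217.  29.  23.]
0.59 [327. 227.  31.  21.]
```

View pics/t2.png

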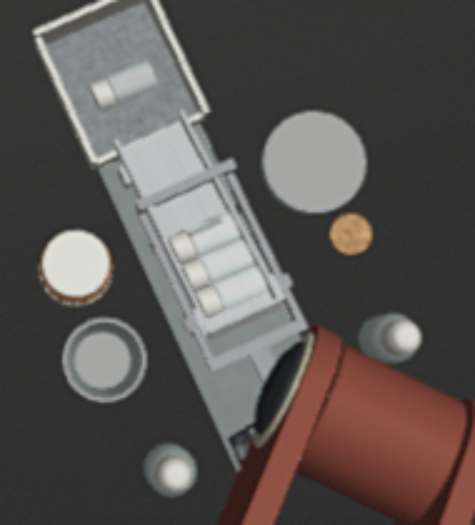

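Vial 1 is in the tray at crop (125,85), and the other three are held behind the pins. I raise fully and wait for the row to roll down.

```bash
python3 -m crank '[{"offset":[0,0,0],"twist":[0,0,0]},{"offset":[0,0,-0.008],"twist":[0,0,0]},{"offset":[0,0,-0.018],"twist":[0,0,0]},{"offset":[0,0,-0.035],"twist":[0,0,0]},{"offset":[0,0,-0.04],"twist":[0,0,0]},{"offset":[0,0,-0.04],"twist":[0,0,0]},{"offset":[0,0,-0.04],"twist":[0,0,0]},{"offset":[0,0,-0.04],"twist":[0,0,0]},{"offset":[0,0,-0.04],"twist":[0,0,0]},{"offset":[0,0,-0.04],"twist":[0,0,0]},{"offset":[0,0,-0.04],"twist":[0,0,0]},{"offset":[0,0,-0.04],"twist":[0,0,0]},{"offset":[0,0,-0.04],"twist":[0,0,0]},{"offset":[0,0,-0.04],"twist":[0,0,0]}]'
python3 - <<'E'
from h import *
im=get_image("top");cv2.imwrite("pics/t3.png",cv2.resize(im[120:330,240:430,::-1],None,fx=2.5,fy=2.5))
for d in cut_out("vial1","top"):print(d["confidence"],np.round(d["rect"]))
E
```

```text
t: 5.05
tool_pos: [0.452, -0.1395, 0.1483]
tool_rot: [-3.075, -0.642, -0.0]
contact_force: [-0.6, -0.0, 0.2]
opening: 0.0001
grip_force: 0.0
0.76 [326. 226.  28.  22.]
0.63 [279. 134.  24.  24.]
0.59 [321. 215.  29.  24.]
0.58 [316. 206.  27.  16.]
```

View pics/t3.png

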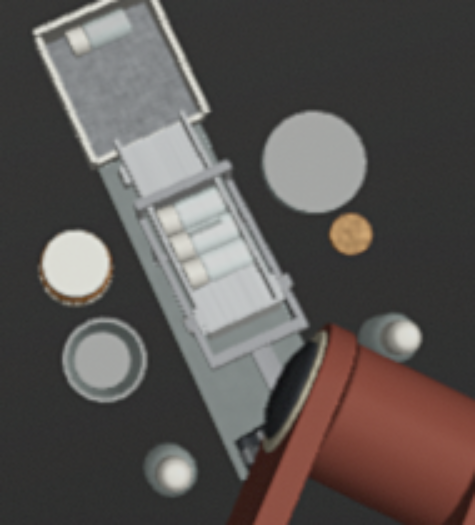

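Vial 1 rests at the far tray wall at crop (97,32), and the row has rolled down to the gate. Second press.

```bash
python3 -m crank '[{"offset":[0,0,0.014],"twist":[0,0,0]},{"offset":[0,0,0.024],"twist":[0,0,0]},{"offset":[0,0,0.032],"twist":[0,0,0]},{"offset":[0,0,0.037],"twist":[0,0,0]},{"offset":[0,0,0.04],"twist":[0,0,0]},{"offset":[0,0,0.04],"twist":[0,0,0]},{"offset":[0,0,0.04],"twist":[0,0,0]},{"offset":[0,0,0.04],"twist":[0,0,0]}]'
python3 - <<'E'
from h import *
im=get_image("top");cv2.imwrite("pics/t4.png",cv2.resize(im[120:330,240:430,::-1],None,fx=2.5,fy=2.5))
E
```

```text
t: 6.15
tool_pos: [0.4519, -0.1395, 0.1086]
tool_rot: [3.075, 0.642, -0.0]
contact_force: [-4.1, -1.0, 4.8]
opening: 0.0
grip_force: 2.4
```

View pics/t4.png

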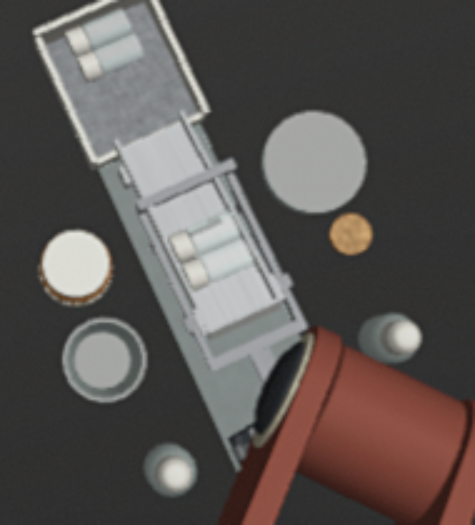

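Two vials lie in the tray and two are held in the lane. I release the paddle and go clear.

```bash
python3 -m crank '[{"offset":[0,0,0],"twist":[0,0,0]},{"offset":[0,0,-0.008],"twist":[0,0,0]},{"offset":[0,0,-0.018],"twist":[0,0,0]},{"offset":[0,0,-0.035],"twist":[0,0,0]},{"offset":[0,0,-0.07],"twist":[0,0,0]},{"offset":[0,0,-0.1],"twist":[0,0,0]},{"offset":[0,0,-0.1],"twist":[0,0,0]},{"offset":[0,0,-0.1],"twist":[0,0,0]},{"offset":[0,0,-0.1],"twist":[0,0,0]},{"offset":[0,0,-0.1],"twist":[0,0,0]},{"offset":[0,0,-0.1],"twist":[0,0,0]},{"offset":[0,0,-0.1],"twist":[0,0,0]},{"offset":[0,0,-0.1],"twist":[0,0,0]},{"offset":[0,0,-0.1],"twist":[0,0,0]},{"offset":[0,0,-0.1],"twist":[0,0,0]},{"offset":[0,0,-0.1],"twist":[0,0,0]},{"offset":[0,0,-0.1],"twist":[0,0,0]},{"offset":[0,0,-0.1],"twist":[0,0,0]}]'
python3 - <<'E'
from h import *
im=get_image("top")[120:330,240:430,::-1];w=get_image("wrist")[:,:,::-1]
cv2.imwrite("pics/t5.png",np.hstack([cv2.resize(im,(380,420)),w[:,80:480]]))
E
```

```text
t: 8.45
tool_pos: [0.4519, -0.1394, 0.2083]
tool_rot: [-3.075, -0.642, 0.0]
contact_force: [0.0, -0.4, 0.3]
opening: -0.0004
grip_force: 0.0
```

View pics/t5.png

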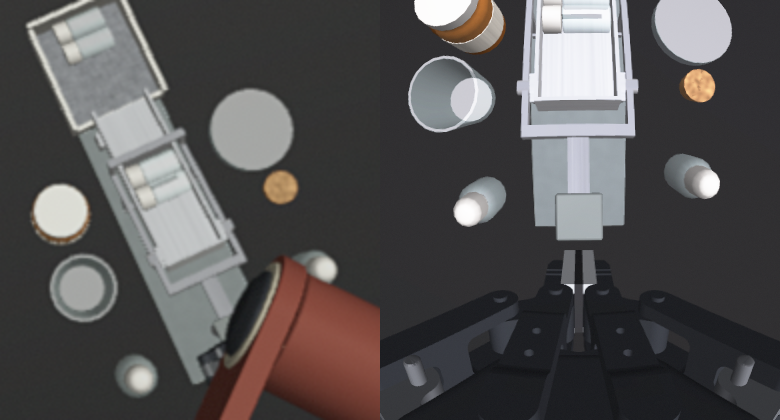

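The left half shows two vials at the tray's far wall, at (80,37), and two against the shut gate, at (155,178). The right half shows the paddle up at (578,216) and free of the fingers.

```bash
python3 -c "from station import *; print(finish_job())"
```

```text
the job is handed in; nothing more can be done
None
```

I handed the job in after about 8.5 s of robot time: two vials lie in the catch tray, the other two wait behind the shut gate, the lever is back up and the gripper is clear of it; no verdict came back.

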